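Index two jars out of the gravity feeder and close up the row of three

TASK

Stage three jars for labelling: press the feeder's release lever down to its stop without forcing it and let it up again, so that the front jar rolls into the gutter and the queue rolls forward, then push that jar gently along the gutter out of the way and release a second jar in the same manner. Finish with the three jars in the gutter pushed up into one tight row, end to end against the gutter's end stop on the robot's left, the lever up and the next jar waiting at the lane's stop bar; leave the small bottles and the marker alone.

Things in the scene. Friction and masses are not known exactly. Their poses are not given: they have to be found in the camera images.
- feeder: Fixed bench-top gravity feeder of bare aluminium and steel: a sloped lane of two rails with low side cheeks ends in a V gutter that runs across its foot. Origin on the table under the gutter's bottom line, in the middle of the lane's width; x up the lane, away from the robot; y left along the gutter; z up. Its rails rise at 0.22 rad from x = 42, z = 61 mm to x = 365 mm; cheeks at y = +-46.5 mm.
- jar_0: White plastic jar, 84 mm long, 50 mm wide body, foot and grey screw cap 47 mm wide, 0.08 to 0.15 kg. Origin at its middle; its y axis is its long axis, flat ends at y = +-42 mm. It lies loose in the gutter, left of the lane. Jars slide endwise in the gutter under 0.5 to 1.5 N each; never push one with over 40 N.
- jar_1: Same jar, the first in the lane, lying against the front stop bar; the first to be released.
- jar_2: Same jar, second in the lane.
- jar_3: Same jar, third in the lane.
- jar_4: Same jar, fourth in the lane.
- lever (a joint): Angle of the release lever and its rocker, rad: 0 = up (sprung back), grows as it is pressed, firm stop at 0.75. The spring asks 3 N at the pad at first, about 8 N at the bottom. It must never be pushed with more than 40 N.
- lever_pad (a point): Middle of the upper face of the lever's black thumb pad (30 x 36 mm), 100 mm right of the lane's middle. Up, it is at x = 91, y = -100, z = 130 mm in the feeder's frame; it turns with the lever about a pivot along y at x = 149, z = 98 mm, and so goes down 48 mm to its stop (x 85, z 82 mm).
- gate (a point): Where the middle of a jar is when it waits at the front stop bar. Pressing the lever sinks this bar (the jar goes at about 0.62 rad) while a rear bar rises behind the front jar and holds the rest; when the lever comes up the rest roll down one place. A released jar is in the gutter in about 0.5 s and at rest within 1 s.
- landing (a point): Where the middle of a jar is when it lies in the gutter straight below the lane: x = 11, y = 0, z = 76 mm in the feeder's frame, axes as the feeder's. Every jar in the gutter has this x and z. The gutter's bottom line is at z = 45 mm, its front edge at x = -23, z = 85 mm.
- end_stop (a point): Point on the inner face of the gutter's left end stop (86 mm high), at the height of the jars' axis: x = 11, y = 245, z = 76 mm in the feeder's frame. A tight row has the jars' middles 42, 126 and 210 mm to the right of it.
- dropper_a: Small capped plastic bottle, 34 mm diameter, 62 mm tall, standing left of the lane. Origin under its middle. Leave it alone.
- dropper_b: Another such small bottle; leave it alone.
- marker: Marker pen with a black cap, 136 mm long, 12 mm thick, lying on the table beyond the left end of the gutter. Origin under its middle, long axis y. Leave it alone.
- gutter_right (a point): Point on the inner face of the gutter's right end plate (64 mm high): x = 11, y = -117, z = 55 mm in the feeder's frame. A jar just released covers y = -42 to +42 mm, so 75 mm of gutter stay free at its right end for a pushing finger.
There are look-alikes about, which are no part of the job. What is shaped like the jar_2 but purple is not meant.

How it is judged:
By the outcome, as a careful person would: the job done as asked, in the order asked, and still so for the second after the job is handed in, with the robot touching nothing.
It also fails if it takes over 64 s, if anything falls off the work surface, if the arm or the gripper's body presses on something with over 40 N, if the wrist force passes 120 N, or if a joint passes its speed limit or range.

ROBOT

A 7-joint arm with a two-finger parallel gripper is mounted at the origin on a cart in front of the work surface, level with it; the furniture and walls round the work are solid. World frame = base frame: x ahead of the robot, y to its left, z up, the work surface at z = 0. Lengths are in m, angles in rad, forces in N, time in s.
With the tool pointing down it reaches from about 0.425 to 0.875 m from the base axis. Payload 8.4 kg.
Tool frame: the origin (TCP) lies on the centre line of the jaws, within the pads' length; the fingertips stand 22 mm ahead of it and the grasp point (between the pads) lies 3 mm ahead of it; z points along the fingers, x is the direction in which the jaws open and shut, and the axes are right-handed (so a half turn about z gives the same grasp; the last joint's range is limited). The gripper opens to 87 mm and grips with 3 to 60 N. Pads are 19 mm wide; open, the fingers measure 117 mm over their backs; the gripper's body (75 mm by 190 mm) begins 51 mm behind the grasp point.
Start: joints at [-1.314, 0.333, 0.04, 1.465, -0.013, 1.343, -0.059], TCP at [0.226, 0.609, 0.245] pointing down, gripper open.
Joint ranges: [-2.58, 2.58], [-0.38, 2.09], [-1.3, 1.39], [0.25, 2.4], [-1.5, 4.64], [0.08, 2.09], [-2.65, 2.65]. Speed limits (rad/s): [2.22, 2.22, 2.79, 2.79, 3.14, 3.14, 3.14].

INTERFACE

Orientations are given as a rotation vector (axis times angle).
In Python, from rig import get_state, snapshot, sign_off gives the robot as it stands.
- The arm moves only by the tool carry_out, never from a script. Its argument "plan" is a list of rows, each a list of 3 entries, a list of its own where there are three numbers: the turn, a rotation vector about the world's x, y, z in rad, then the shift along the world's x, y, z in cm, then the finger opening in cm, from 0 to 8.7. In form: [[[rx, ry, rz], [dx, dy, dz], gripper], ...]. A call has 1 to 5 rows; each row is the pose to reach, as a shift and turn from the pose measured when the call began; what a row does not reach only later rows make up. A row lasts 1/10 s, in which the tool goes at most 50 mm and 8.59 degrees, less where a joint would pass 70% of its speed; a pose out of reach is approached as far as the arm can. A call with a gripper value outside its range is refused whole. The fingers move at their own pace and stop on an object; the grip force is fixed at half the most. Time passes only in rows, so rows that repeat a pose let the fingers close. It gives the time, the measured TCP pose, the force and the opening at its end, in the units of the state.
- get_state(): the state, without advancing time (a new reading comes with each control period).
- snapshot(name): name is "scene" or "side" or "wrist"; returns a dict with "image" (400x640x3 uint8, red, green, blue), "intrinsics" (3x3 intrinsics, pixels), "cam_to_world" (4x4, takes a point from camera to world coordinates). Camera axes: x right, y down, z forward; pixel columns grow to the right and rows downward; lengths in m; the calibration is good to about 2 mm. The wrist camera is an equidistant fisheye: a pixel r from the principal point sees the ray r / f radians off the axis. A picture is of the moment at which its call begins. There is no depth.
- sign_off(): hands the job in, once; it reports no verdict.
The state is a dict: "time": time; "joint_pos": joint angles; "joint_vel": joint speeds; "joint_torque": joint torques, N m; "position": TCP position; "tcp_rot": TCP orientation; "contact_force": force on the tool from outside, world axes, zero at the start; "torque": the same for the moment, N m; "opening": finger opening in m.
Only numpy, scipy, OpenCV 4.12 (cv2) and the standard library are available. Lean on these libraries where they do the work, as an engineer would, in place of code of your own. Each camera call takes 0.05 s, during which the arm holds its last target. There are 200 camera calls.

## Working session

There is one attempt and no reset: what is moved stays moved. The work goes in short steps, Python scripts to look and compute and a tool call to move; the robot and the scene stay as the last step left them, time stands still between calls to the robot, and variables do not carry over. Pictures are saved under pics/ and viewed, about 8 in all and at most 12, crops included, and the job is handed in when it is done.

Besides the shell and the picture viewer there is one more tool, called after "Call:" as a command line: name --argument value ..., lists and objects as JSON in quotes. carry_out: Moves the arm, as the interface text tells. Its arguments: {"type":"object","properties":{"plan":{"type":"array","items":{"type":"array"}}},"required":["plan"]}

```bash
mkdir -p pics; ls; cat > h.py <<'E'
import numpy as np, cv2
from rig import get_state, snapshot, sign_off
def save(s,name): cv2.imwrite('pics/'+name,s["image"][:,:,::-1])
def ray(s,u,v):
    K=np.array(s["intrinsics"]);T=np.array(s["cam_to_world"])
    d=T[:3,:3]@np.linalg.solve(K,[u,v,1.]);return T[:3,3],d
def plane(s,u,v,z):
    o,d=ray(s,u,v);return o+d*(z-o[2])/d[2]
def tri(s1,p1,s2,p2):
    o1,d1=ray(s1,*p1);o2,d2=ray(s2,*p2)
    t=np.linalg.lstsq(np.c_[d1,-d2],o2-o1,rcond=None)[0]
    a,b=o1+d1*t[0],o2+d2*t[1];return (a+b)/2,np.linalg.norm(a-b)
def proj(s,p):
    K=np.array(s["intrinsics"]);T=np.linalg.inv(np.array(s["cam_to_world"]))
    q=K@(T[:3,:3]@np.asarray(p)+T[:3,3]);return q[:2]/q[2]
E
python3 - <<'E'
from h import *
import pickle
print(get_state())
S={n:snapshot(n) for n in("scene","side")}
pickle.dump(S,open('s0.pkl','wb'))
for n in S: save(S[n],n+'0.png'); print(n,S[n]["intrinsics"],S[n]["cam_to_world"])
E
```

```text
pics
{'time': 0.0, 'joint_pos': array([-1.31418492,  0.33391936,  0.03989096,  1.46629833, -0.01338636,
        1.34332593, -0.05850722]), 'joint_vel': array([-1.38042353e-03,  5.33411977e-04,  2.56488971e-04, -1.32753232e-03,
       -4.15931417e-04, -8.58413376e-05, -9.74675919e-04]), 'joint_torque': array([ 3.14734134e-04, -6.56367159e+01,  1.33528009e+00, -4.03778315e+01,
       -5.97060286e-02,  4.48827061e-02,  1.98744801e-04]), 'position': array([0.22631053, 0.60884394, 0.2436408 ]), 'tcp_rot': array([ 2.57866138e+00,  1.79259465e+00, -2.04644717e-03]), 'contact_force': array([ 0.28828047,  0.42575653, -0.05930651]), 'torque': array([-0.01386263,  0.00985777,  0.0061337 ]), 'opening': 0.08697371439955379}
scene [[396.41834767   0.         321.387824  ]
 [  0.         396.41834767 205.73444002]
 [  0.           0.           1.        ]] [[-0.62913835  0.53856537 -0.56047505  1.18666341]
 [ 0.77723239  0.4268489  -0.4622876   0.50050951]
 [-0.00973394 -0.72646222 -0.68713746  0.78690958]
 [ 0.          0.          0.          1.        ]]
side [[498.4947351    0.         317.03002673]
 [  0.         498.4947351  196.11520005]
 [  0.           0.           1.        ]] [[-0.98629576 -0.10080721  0.13060851  0.45690324]
 [-0.16496156  0.58866062 -0.79136993  0.94762765]
 [ 0.0028917  -0.80207019 -0.59722279  0.81212086]
 [ 0.          0.          0.          1.        ]]
```

View pics/scene0.png

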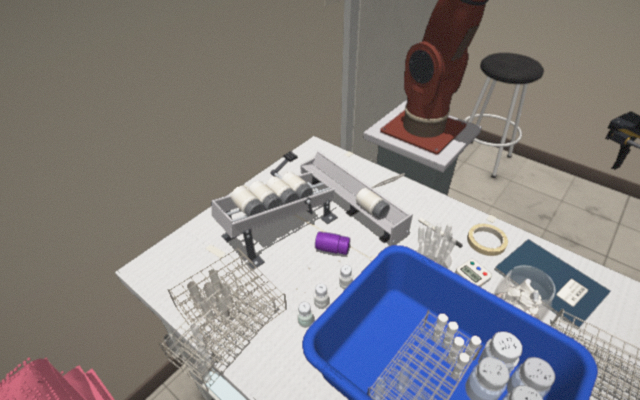

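View pics/side0.png

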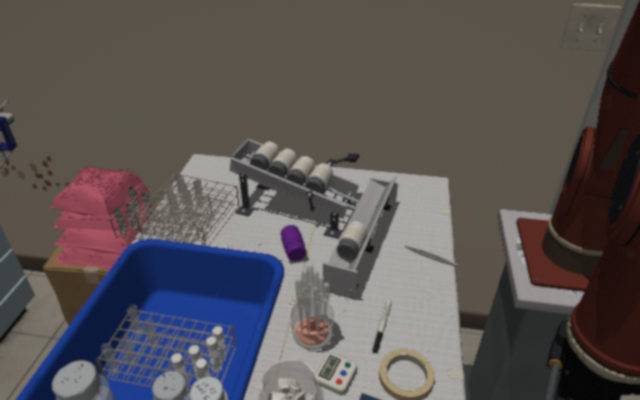

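Scene: feeder at around (310,200), four white jars in the lane (243–295,190), one in the gutter (372,203), black lever pad (290,157), purple look-alike jar (332,242) on the table. Side: lane jars (265–320,165), gutter jar (352,237), pad (352,157), purple jar (292,242). Enlarged crops come next, to pick landmarks and confirm the jars.

```bash
python3 - <<'E'
from h import *
import pickle
S=pickle.load(open('s0.pkl','rb'))
def crop(n,x,y,w,h,k):
    im=S[n]["image"][y:y+h,x:x+w,::-1]
    im=cv2.resize(im,None,fx=k,fy=k,interpolation=cv2.INTER_CUBIC)
    for i in range(0,w,20): cv2.putText(im,str(x+i),(i*k,8),0,.3,(0,0,255),1); cv2.line(im,(i*k,10),(i*k,14),(0,0,255),1)
    for i in range(0,h,20): cv2.putText(im,str(y+i),(0,i*k+3),0,.3,(0,0,255),1)
    return im
a=crop("scene",205,135,215,120,3.0.__int__());b=crop("side",220,130,190,170,4)
cv2.imwrite('pics/c1.png',cv2.resize(a,None,fx=1,fy=1));cv2.imwrite('pics/c2.png',b[:600])
E
```

```text
(no output)
```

View pics/c1.png

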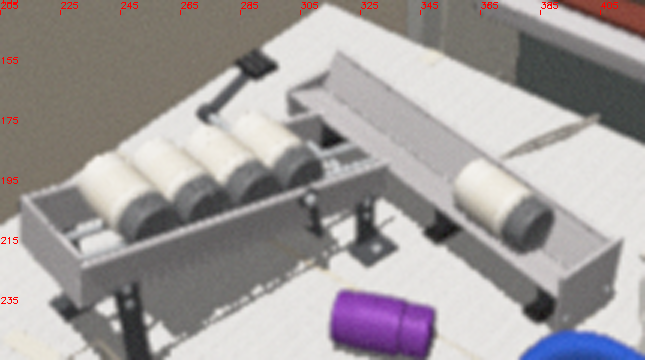

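View pics/c2.png

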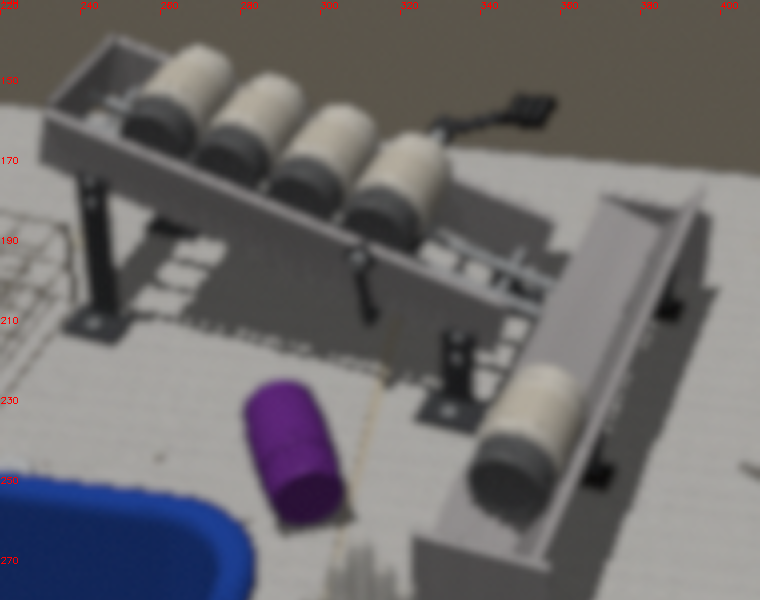

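The four lane jars and jar_0 in the gutter are white with grey caps. The purple one (scene (332,242)) is the look-alike and I won't touch it. Next I triangulate the feeder.

```bash
python3 - <<'E'
from h import *
import pickle
S=pickle.load(open('s0.pkl','rb'));a,b=S["scene"],S["side"]
A=lambda u,v:(u/3+205-.3,v/3+135-.3)
B=lambda u,v:(u/4+220-.4,v/4+130-.4)
P={'pad':((257,64),(532,109)),'fR':((337,52),(703,187)),'fL':((622,240),(548,568)),'rL':((560,272),(413,535)),
'laneFL':((82,265),(42,115)),'laneBR':((23,197),(115,37)),'cheekFL':((388,165),(535,312))}
W={}
for k,(p,q) in P.items():
    W[k],e=tri(a,A(*p),b,B(*q));print(k,W[k].round(4),'gap',round(e*1e3,1))
d=(W['fL']-W['fR']);print('len',np.linalg.norm(d),'yaw',np.arctan2(-d[0],d[1]))
# fit: model pts (feeder frame) 
M={'pad':(.091,-.100,.130),'fR':(-.023,-.117,.085),'fL':(-.023,.248,.086)}
m=np.array([M[k] for k in M]);w=np.array([W[k] for k in M])
from scipy.optimize import least_squares
f=lambda p:np.r_[(np.c_[np.cos(p[2])*m[:,0]-np.sin(p[2])*m[:,1]+p[0],np.sin(p[2])*m[:,0]+np.cos(p[2])*m[:,1]+p[1]]-w[:,:2]).ravel()]
r=least_squares(f,[.6,-.1,0]);print(r.x,(r.fun*1e3).round(1))
c,s=np.cos(r.x[2]),np.sin(r.x[2]);R=np.array([[c,-s],[s,c]])
for k in W: print(k,(R.T@(W[k][:2]-r.x[:2])*1e3).round(0),(W[k][2]*1e3).round(0))
T=lambda x,y:(R@[x,y]+r.x[:2]).round(4)
for n,p in dict(landing=(.011,0),stop=(.011,.245),pad=(.091,-.1),gr=(.011,-.117)).items():print(n,T(*p))
# jar0 cap end
print('jar0 capface',tri(a,A(540,226),b,B(512,487)))
E
```

```text
pad [ 0.5445 -0.1395  0.1277] gap 2.3
fR [ 0.4314 -0.1375  0.08  ] gap 5.0
fL [0.4951 0.2249 0.0837] gap 3.8
rL [0.5649 0.2087 0.0853] gap 5.1
laneFL [ 0.8379 -0.0456  0.1528] gap 2.5
laneBR [ 0.8176 -0.1369  0.1564] gap 0.3
cheekFL [5.261e-01 5.000e-04 6.950e-02] gap 7.7
len 0.3679653529848106 yaw -0.1742651877122577
[ 0.47375242 -0.02489377 -0.17751026] [ 1.1  0.1 -0.9  1.5 -0.2 -1.6]
pad [  90. -100.] 128.0
fR [ -22. -118.] 80.0
fL [-23. 250.] 84.0
rL [ 48. 246.] 85.0
laneFL [362.  44.] 153.0
laneBR [358. -50.] 156.0
cheekFL [47. 34.] 69.0
landing [ 0.4846 -0.0268]
stop [0.5278 0.2143]
pad [ 0.5457 -0.1394]
gr [ 0.4639 -0.142 ]
jar0 capface (array([0.52009149, 0.16094052, 0.07864424]), np.float64(0.0009171382312257463))
```

Call:
carry_out --plan '[[[0, 0, 0.05], [2, -4, 1], 0], [[0, 0, 0.1], [4, -8, 2], 0], [[0, 0, 0.15], [6.5, -12.5, 3], 0], [[0, 0, 0.18], [9, -17, 3], 0], [[0, 0, 0.18], [11.5, -21.5, 3], 0]]'

```text
time: 0.6
position: [0.3394, 0.3967, 0.2738]
tcp_rot: [2.406, 2.019, -0.001]
contact_force: [0.6, 0.8, 0.1]
opening: 0.0549
```

Call:
carry_out --plan '[[[0, 0, 0], [2.2, -4.3, 0], 0], [[0, 0, 0], [4.4, -8.7, 0], 0], [[0, 0, 0], [6.6, -13, 0], 0], [[0, 0, 0], [8.8, -17.4, 0], 0], [[0, 0, 0], [11, -21.8, 0], 0]]'

```text
time: 1.1
position: [0.4497, 0.1767, 0.2738]
tcp_rot: [2.406, 2.019, -0.001]
contact_force: [0.6, -0.1, 0.0]
opening: 0.0148
```

Call:
carry_out --plan '[[[0, 0, 0], [1.6, -4.5, 0], 0], [[0, 0, 0], [3.2, -9, 0], 0], [[0, 0, 0], [4.8, -13.5, 0], 0], [[0, 0, 0], [6.4, -18, 0], 0], [[0, 0, 0], [8, -22.5, 0], 0]]'

```text
time: 1.6
position: [0.5298, -0.0502, 0.2738]
tcp_rot: [2.406, 2.019, -0.0]
contact_force: [1.2, 1.0, -0.1]
opening: 0.0001
```

Call:
carry_out --plan '[[[0, 0, 0], [0.5, -4.5, 0], 0], [[0, 0, 0], [1, -9, 0], 0], [[0, 0, 0], [1, -9, -4], 0], [[0, 0, 0], [1, -9, -8], 0], [[0, 0, 0], [1, -9, -10.4], 0]]'

```text
time: 2.1
position: [0.5383, -0.1403, 0.1668]
tcp_rot: [-2.406, -2.018, 0.004]
contact_force: [0.0, 0.4, 1.0]
opening: 0.0006
```

```bash
python3 - <<'E'
from h import *
a=snapshot("scene");b=snapshot("side")
A=cv2.resize(a["image"][120:220,230:380,::-1],None,fx=4,fy=4,interpolation=2)
B=cv2.resize(b["image"][100:200,270:420,::-1],None,fx=2,fy=2,interpolation=2)
A[:200,300:]=B
cv2.imwrite('pics/p1.png',A);print(get_state()["position"])
E
```

```text
[ 0.53750869 -0.1397191   0.16640428]
```

View pics/p1.png

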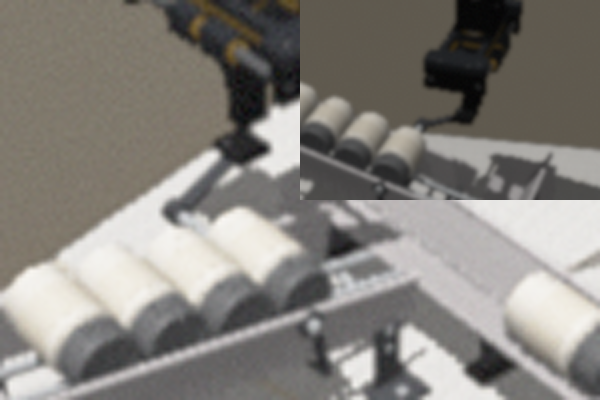

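Camera view: closed fingertips centred just above the pad, body clear of the lane jars. Pressing in stages.

Call:
carry_out --plan '[[[0, 0, 0], [0, 0, -1], 0], [[0, 0, 0], [0, 0, -2], 0], [[0, 0, 0], [-0.1, 0, -2.8], 0], [[0, 0, 0], [-0.2, 0, -3.6], 0], [[0, 0, 0], [-0.3, 0.1, -4.3], 0]]'

```text
time: 2.7
position: [0.5332, -0.1387, 0.1233]
tcp_rot: [-2.402, -2.016, 0.01]
contact_force: [-6.8, -0.3, 7.7]
opening: 0.0004
```

Call:
carry_out --plan '[[[0, 0, 0], [0, 0, -0.3], 0], [[0, 0, 0], [-0.1, 0, -0.6], 0], [[0, 0, 0], [-0.1, 0, -0.8], 0]]'

```text
time: 3.0
position: [0.533, -0.1388, 0.1163]
tcp_rot: [-2.403, -2.016, 0.007]
contact_force: [-2.9, 0.8, 8.2]
opening: 0.0004
```

Call:
carry_out --plan '[[[0, 0, 0], [0, 0, -0.2], 0], [[0, 0, 0], [0, 0, -0.4], 0], [[0, 0, 0], [0, 0, -0.5], 0]]'

```text
time: 3.3
position: [0.5334, -0.1389, 0.1122]
tcp_rot: [-2.403, -2.017, 0.006]
contact_force: [-3.4, 1.4, 7.3]
opening: 0.0004
```

Call:
carry_out --plan '[[[0, 0, 0], [0, 0, -0.2], 0], [[0, 0, 0], [0, 0, -0.3], 0], [[0, 0, 0], [0, 0, -0.4], 0]]'

```text
time: 3.6
position: [0.5338, -0.139, 0.1091]
tcp_rot: [-2.403, -2.017, 0.004]
contact_force: [-3.8, 0.4, 8.4]
opening: 0.0007
```

Call:
carry_out --plan '[[[0, 0, 0], [0, 0, -0.15], 0], [[0, 0, 0], [0, 0, -0.3], 0], [[0, 0, 0], [0, 0, -0.3], 0]]'

```text
time: 3.9
position: [0.5342, -0.1391, 0.1071]
tcp_rot: [-2.403, -2.018, 0.002]
contact_force: [-3.3, 0.7, 7.0]
opening: 0.0008
```

Call:
carry_out --plan '[[[0, 0, 0], [0, 0, -0.15], 0], [[0, 0, 0], [0, 0, -0.3], 0], [[0, 0, 0], [0, 0, -0.4], 0]]'

```text
time: 4.2
position: [0.5347, -0.1392, 0.1055]
tcp_rot: [-2.403, -2.017, -0.001]
contact_force: [-13.8, 3.9, 32.7]
opening: 0.0003
```

Stop found: force rose from 7 N to 33–36 N at TCP z ≈ 0.106. Let up at once; next time I'll ease off sooner.

Call:
carry_out --plan '[[[0, 0, 0], [0, 0, 0.3], 0], [[0, 0, 0], [0, 0, 1.5], 0], [[0, 0, 0], [0, 0, 3.0], 0], [[0, 0, 0], [0.3, 0, 5.0], 0], [[0, 0, 0], [0.3, 0, 8.0], 0]]'

```text
time: 4.7
position: [0.5379, -0.1389, 0.186]
tcp_rot: [-2.403, -2.018, -0.001]
contact_force: [0.4, -0.0, -0.1]
opening: 0.0006
```

```bash
cat > look.py <<'E'
from h import *
import sys
a=snapshot("scene");b=snapshot("side")
A=cv2.resize(a["image"][130:250,200:430,::-1],None,fx=3,fy=3,interpolation=2)
B=cv2.resize(b["image"][130:290,220:420,::-1],None,fx=2,fy=2,interpolation=2)[:240]
o=np.zeros((600,690,3),np.uint8);o[:360]=A;o[360:,:400]=B
cv2.imwrite('pics/'+sys.argv[1],o);print(get_state()["position"],get_state()["contact_force"],get_state()["time"])
E
python3 look.py q1.png
```

```text
[ 0.54027072 -0.13989776  0.18975364] [0.15277507 0.02199961 0.37237622] 4.8
```

View pics/q1.png

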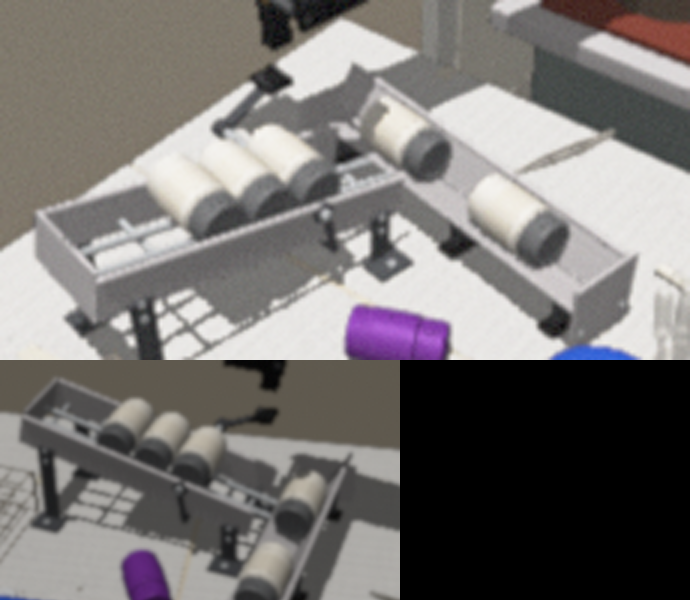

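Jar_1 lies in the gutter below the lane (scene crop (405,140)). Lever is up and three jars are left in the lane with the queue forward. Checking its position, then moving behind it.

```bash
python3 - <<'E'
from h import *
import pickle
S=pickle.load(open('s0.pkl','rb'))
t=-.1775;R=np.array([[np.cos(t),-np.sin(t)],[np.sin(t),np.cos(t)]])
for u,v in((432,158),(549,241)):
    p,e=tri(S["scene"],(u/3+199.7,v/3+129.7),S["side"],((295,518-0) if u==432 else (258,590))and (((295 if u==432 else 258)/2+219.8),((518 if u==432 else 588)-360)/2+129.8))
    print(p,e,R.T@(p[:2]-[.4737,-.0249]))
    q=plane(S["scene"],u/3+199.7,v/3+129.7,.076);print(R.T@(q[:2]-[.4737,-.0249]))
E
```

```text
[0.49198611 0.00825157 0.07683201] 0.00675233692022524 [0.01214525 0.03585947]
[0.01431473 0.03940879]
[0.52207326 0.15326122 0.08496749] 0.014961595343807126 [0.01615541 0.18390322]
[0.01485057 0.18654387]
```

Call:
carry_out --plan '[[[0, 0, 0], [-3.5, 1.7, 0], 0], [[0, 0, 0], [-7, 3.4, 0], 0], [[0, 0, 0], [-7, 3.4, 0], 0], [[0, 0, 0], [-7, 3.4, -3], 0], [[0, 0, 0], [-7, 3.4, -6], 0]]'

```text
time: 5.3
position: [0.4717, -0.1055, 0.1301]
tcp_rot: [2.403, 2.019, 0.016]
contact_force: [-0.0, 0.8, -0.7]
opening: 0.0005
```

Call:
carry_out --plan '[[[0, 0, 0], [-0.1, 0, -2], 0], [[0, 0, 0], [-0.1, 0, -3.5], 0], [[0, 0, 0], [-0.1, 0, -4.1], 0], [[0, 0, 0], [-0.1, 0, -4.1], 0]]'

```text
time: 5.7
position: [0.4706, -0.1057, 0.0888]
tcp_rot: [2.403, 2.019, 0.014]
contact_force: [-0.1, -0.6, 0.5]
opening: 0.0005
```

Call:
carry_out --plan '[[[0, 0, 0], [0.2, 1.2, 0], 0], [[0, 0, 0], [0.4, 2.2, 0], 0], [[0, 0, 0], [0.5, 3, 0], 0], [[0, 0, 0], [0.7, 3.8, 0], 0], [[0, 0, 0], [0.8, 4.6, 0], 0]]'

```text
time: 6.2
position: [0.4793, -0.0594, 0.0893]
tcp_rot: [2.402, 2.018, 0.016]
contact_force: [-0.1, -4.7, 4.2]
opening: 0.0003
```

Call:
carry_out --plan '[[[0, 0, 0], [0.15, 0.8, 0], 0], [[0, 0, 0], [0.3, 1.6, 0], 0], [[0, 0, 0], [0.4, 2.4, 0], 0], [[0, 0, 0], [0.6, 3.2, 0], 0], [[0, 0, 0], [0.7, 4, 0], 0]]'

```text
time: 6.7
position: [0.4866, -0.0189, 0.0894]
tcp_rot: [2.402, 2.018, 0.016]
contact_force: [0.3, -4.2, 3.8]
opening: 0.0006
```

Call:
carry_out --plan '[[[0, 0, 0], [0.1, 0.7, 0], 0], [[0, 0, 0], [0.25, 1.4, 0], 0], [[0, 0, 0], [0.4, 2.1, 0], 0], [[0, 0, 0], [0.5, 2.8, 0], 0], [[0, 0, 0], [0.6, 3.5, 0], 0]]'

```text
time: 7.2
position: [0.4926, 0.0164, 0.0894]
tcp_rot: [2.402, 2.017, 0.015]
contact_force: [0.6, -5.1, 3.1]
opening: 0.0006
```

```bash
python3 look.py q2.png
```

```text
[0.49257257 0.01739056 0.08926172] [ 1.0646526  -0.73676356  0.44924432] 7.3
```

View pics/q2.png

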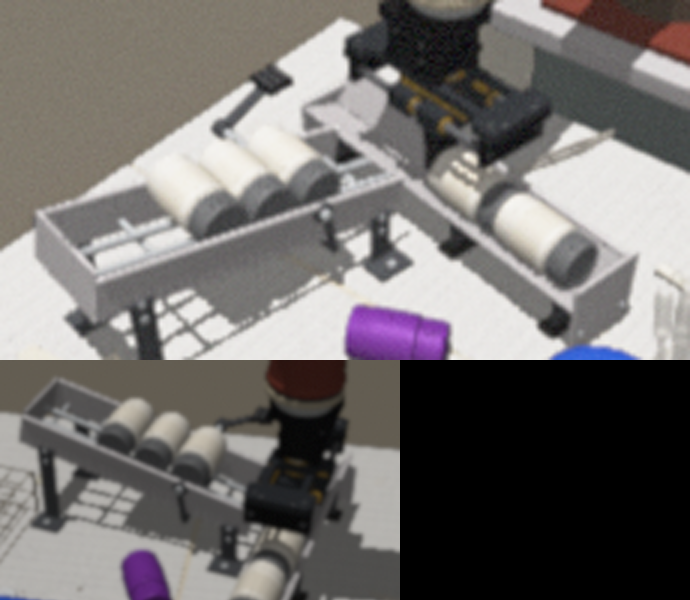

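Jar_1 has met jar_0, and both are moving together with ~17 mm left to the stop. Close most of that gap slowly.

Call:
carry_out --plan '[[[0, 0, 0], [0.1, 0.5, 0], 0], [[0, 0, 0], [0.2, 1, 0], 0], [[0, 0, 0], [0.25, 1.3, 0], 0]]'

```text
time: 7.6
position: [0.495, 0.0309, 0.0891]
tcp_rot: [2.401, 2.02, 0.015]
contact_force: [0.8, -3.7, 2.1]
opening: 0.0006
```

Call:
carry_out --plan '[[[0, 0, 0], [-0.2, -1, 0], 0], [[0, 0, 0], [-0.2, -1, 4], 0], [[0, 0, 0], [-0.2, -1, 8], 0], [[0, 0, 0], [0.5, -5, 10], 0], [[0, 0, 0], [1, -8, 10], 0]]'

```text
time: 8.1
position: [0.5066, -0.0503, 0.1923]
tcp_rot: [2.398, 2.02, 0.024]
contact_force: [-0.3, 0.1, -0.4]
opening: 0.0005
```

Call:
carry_out --plan '[[[0, 0, 0], [1.6, -4.5, 0], 0], [[0, 0, 0], [3.1, -8.9, 0], 0], [[0, 0, 0], [3.1, -8.9, 0], 0], [[0, 0, 0], [3.1, -8.9, -1.5], 0], [[0, 0, 0], [3.1, -8.9, -2.7], 0]]'

```text
time: 8.6
position: [0.537, -0.1383, 0.1636]
tcp_rot: [2.398, 2.022, 0.024]
contact_force: [-0.6, -0.1, -0.4]
opening: 0.0007
```

Call:
carry_out --plan '[[[0, 0, 0], [0, -0.1, -1], 0], [[0, 0, 0], [0, -0.1, -2], 0], [[0, 0, 0], [-0.1, -0.1, -3], 0], [[0, 0, 0], [-0.2, -0.1, -3.8], 0], [[0, 0, 0], [-0.3, -0.1, -4.5], 0]]'

```text
time: 9.1
position: [0.5327, -0.1377, 0.1174]
tcp_rot: [2.4, 2.026, 0.022]
contact_force: [-3.7, 2.6, 6.8]
opening: 0.0002
```

Call:
carry_out --plan '[[[0, 0, 0], [0, 0, -0.3], 0], [[0, 0, 0], [0, 0, -0.5], 0], [[0, 0, 0], [0, 0, -0.7], 0], [[0, 0, 0], [0, 0, -0.8], 0]]'

```text
time: 9.5
position: [0.5331, -0.1373, 0.1094]
tcp_rot: [2.398, 2.027, 0.024]
contact_force: [-1.5, -1.6, 7.6]
opening: 0.0007
```

Call:
carry_out --plan '[[[0, 0, 0], [0, 0, -0.1], 0], [[0, 0, 0], [0, 0, -0.2], 0], [[0, 0, 0], [0, 0, -0.2], 0]]'

```text
time: 9.8
position: [0.5334, -0.1373, 0.1075]
tcp_rot: [2.397, 2.027, 0.024]
contact_force: [-1.8, -1.3, 7.2]
opening: 0.0007
```

Call:
carry_out --plan '[[[0, 0, 0], [0, 0, -0.1], 0], [[0, 0, 0], [0, 0, -0.2], 0]]'

```text
time: 10.0
position: [0.5338, -0.1374, 0.106]
tcp_rot: [2.395, 2.027, 0.026]
contact_force: [-4.5, -2.1, 16.1]
opening: 0.0004
```

At the stop (16 N). Let up.

Call:
carry_out --plan '[[[0, 0, 0], [0, 0, 0.3], 0], [[0, 0, 0], [0, 0, 1.5], 0], [[0, 0, 0], [0, 0, 3.0], 0], [[0, 0, 0], [0.3, 0, 5.0], 0], [[0, 0, 0], [0.3, 0, 8.3], 0]]'

```text
time: 10.5
position: [0.5365, -0.1364, 0.1892]
tcp_rot: [2.395, 2.029, 0.024]
contact_force: [-0.1, 1.0, 0.4]
opening: 0.0004
```

```bash
python3 look.py q3.png
```

```text
[ 0.53931317 -0.13748806  0.19349472] [ 0.10663055 -0.30797255 -0.55103761] 10.6
```

View pics/q3.png

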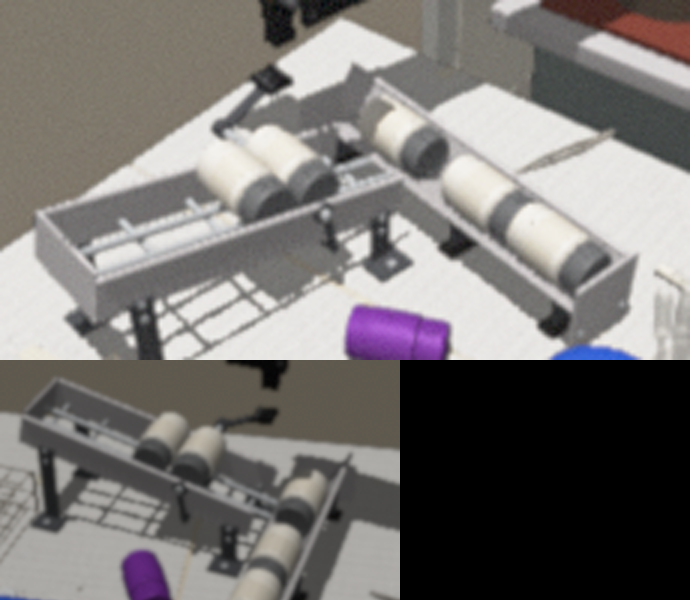

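Jar_2 is in the gutter, and jar_1 and jar_0 are nearly at the stop. The lever is up and the next jar is at the bar. Final push.

Call:
carry_out --plan '[[[0, 0, 0], [-3.5, 1.6, 0], 0], [[0, 0, 0], [-6.9, 3.1, 0], 0], [[0, 0, 0], [-6.9, 3.1, 0], 0], [[0, 0, 0], [-6.9, 3.1, -3], 0], [[0, 0, 0], [-6.9, 3.1, -6], 0]]'

```text
time: 11.1
position: [0.4716, -0.1057, 0.1338]
tcp_rot: [2.389, 2.026, 0.041]
contact_force: [-0.1, -0.2, -0.5]
opening: 0.0005
```

Call:
carry_out --plan '[[[0, 0, 0], [0, 0, -2], 0], [[0, 0, 0], [0, 0, -3.8], 0], [[0, 0, 0], [0, 0, -4.3], 0], [[0, 0, 0], [0, 0, -4.3], 0]]'

```text
time: 11.5
position: [0.4715, -0.1057, 0.0906]
tcp_rot: [2.389, 2.026, 0.039]
contact_force: [0.6, 0.0, 0.3]
opening: 0.0008
```

Call:
carry_out --plan '[[[0, 0, 0], [0.2, 1.2, 0], 0], [[0, 0, 0], [0.4, 2.2, 0], 0], [[0, 0, 0], [0.5, 3, 0], 0], [[0, 0, 0], [0.7, 3.8, 0], 0], [[0, 0, 0], [0.8, 4.6, 0], 0]]'

```text
time: 12.0
position: [0.4804, -0.0596, 0.0913]
tcp_rot: [2.388, 2.025, 0.041]
contact_force: [0.3, -5.8, 5.6]
opening: 0.0003
```

Call:
carry_out --plan '[[[0, 0, 0], [0.05, 0.3, 0], 0], [[0, 0, 0], [0.1, 0.6, 0], 0], [[0, 0, 0], [0.15, 0.8, 0], 0]]'

```text
time: 12.3
position: [0.4821, -0.0515, 0.0914]
tcp_rot: [2.387, 2.025, 0.041]
contact_force: [0.7, -4.3, 3.5]
opening: 0.0008
```

Call:
carry_out --plan '[[[0, 0, 0], [0.03, 0.15, 0], 0], [[0, 0, 0], [0.05, 0.3, 0], 0]]'

```text
time: 12.5
position: [0.4825, -0.0491, 0.0914]
tcp_rot: [2.388, 2.024, 0.04]
contact_force: [0.1, -5.4, 2.8]
opening: 0.0007
```

Call:
carry_out --plan '[[[0, 0, 0], [0.03, 0.15, 0], 0], [[0, 0, 0], [0.05, 0.3, 0], 0]]'

```text
time: 12.7
position: [0.4829, -0.047, 0.0914]
tcp_rot: [2.388, 2.022, 0.039]
contact_force: [-0.2, -6.2, 4.0]
opening: 0.0006
```

Call:
carry_out --plan '[[[0, 0, 0], [0.03, 0.15, 0], 0], [[0, 0, 0], [0.05, 0.3, 0], 0]]'

```text
time: 12.9
position: [0.4831, -0.0462, 0.0914]
tcp_rot: [2.389, 2.019, 0.036]
contact_force: [-1.6, -15.3, 6.1]
opening: 0.0007
```

Force rises and motion stalls at y_f ≈ −19 mm, against ≈ −22 mm expected for a tight row. Back off and check.

Call:
carry_out --plan '[[[0, 0, 0], [0, -0.2, 0], 0], [[0, 0, 0], [-0.3, -1.5, 0], 0], [[0, 0, 0], [-0.3, -1.5, 4], 0], [[0, 0, 0], [-0.3, -1.5, 8], 0], [[0, 0, 0], [-0.3, -3, 12], 0]]'

```text
time: 13.4
position: [0.4793, -0.0752, 0.2124]
tcp_rot: [2.388, 2.023, 0.035]
contact_force: [1.7, 0.1, -0.3]
opening: 0.0002
```

Call:
carry_out --plan '[[[0, 0, 0], [1.5, -4, 3], 0], [[0, 0, 0], [3, -8, 6], 0], [[0, 0, 0], [5, -11, 8], 0], [[0, 0, 0], [5, -11, 8], 0], [[0, 0, 0], [5, -11, 8], 0]]'

```text
time: 13.9
position: [0.529, -0.1861, 0.2919]
tcp_rot: [2.39, 2.021, 0.034]
contact_force: [-0.1, -0.5, -0.0]
opening: 0.0005
```

```bash
sed -i 's/"scene");b/"scene");save(a,"fs.png");b/' look.py; python3 look.py q4.png; python3 - <<'E'
from h import *
import pickle
s=pickle.load(open('s0.pkl','rb'))["scene"]
t=-.1775;R=np.array([[np.cos(t),-np.sin(t)],[np.sin(t),np.cos(t)]])
im=cv2.imread('pics/fs.png')
# brightness along line on top of jars (z=.101,x=11) and expected junctions
for y in range(-20,250,6):
    w=R@[.011,y/1e3]+[.4737,-.0249];u=proj(s,[*w,.101]);print(y,u.round(0),im[int(round(u[1])),int(round(u[0]))].mean().round(),end='; ')
E
```

```text
[ 0.52855895 -0.18432574  0.29129793] [-0.14278023  0.63495795 -0.12337973] 14.0
-20 [330. 165.] 184.0; -14 [332. 166.] 181.0; -8 [333. 167.] 181.0; -2 [335. 168.] 223.0; 4 [336. 169.] 234.0; 10 [338. 170.] 232.0; 16 [339. 171.] 235.0; 22 [341. 172.] 230.0; 28 [342. 173.] 232.0; 34 [343. 174.] 233.0; 40 [345. 175.] 232.0; 46 [347. 176.] 230.0; 52 [348. 177.] 232.0; 58 [350. 178.] 181.0; 64 [351. 179.] 135.0; 70 [353. 180.] 119.0; 76 [354. 181.] 118.0; 82 [356. 182.] 161.0; 88 [357. 183.] 218.0; 94 [359. 185.] 234.0; 100 [361. 186.] 227.0; 106 [362. 187.] 227.0; 112 [364. 188.] 224.0; 118 [365. 189.] 227.0; 124 [367. 190.] 224.0; 130 [369. 191.] 217.0; 136 [370. 192.] 227.0; 142 [372. 193.] 195.0; 148 [374. 195.] 116.0; 154 [375. 196.] 114.0; 160 [377. 197.] 118.0; 166 [379. 198.] 173.0; 172 [380. 199.] 223.0; 178 [382. 201.] 232.0; 184 [384. 202.] 230.0; 190 [386. 203.] 222.0; 196 [387. 204.] 223.0; 202 [389. 205.] 220.0; 208 [391. 207.] 224.0; 214 [393. 208.] 223.0; 220 [395. 209.] 219.0; 226 [396. 210.] 190.0; 232 [398. 212.] 117.0; 238 [400. 213.] 119.0; 244 [402. 214.] 127.0;
```

View pics/q4.png

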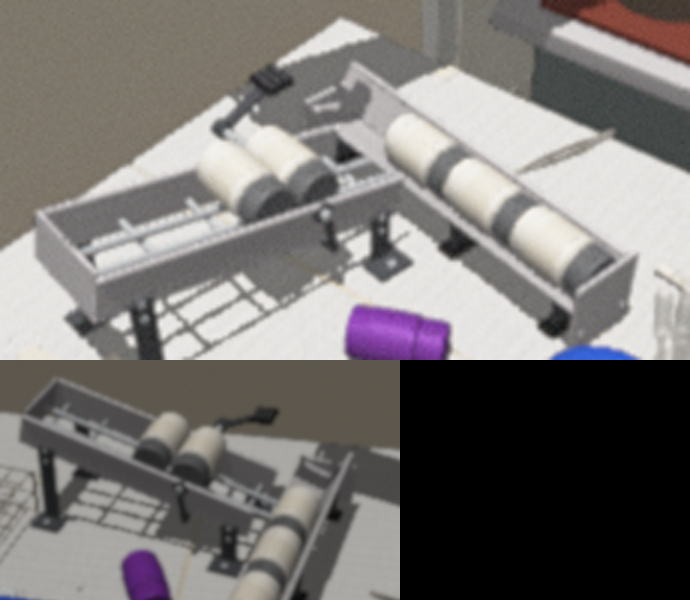

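```bash
python3 -c "
from h import *
print(sign_off())"
```

```text
the job is handed in; nothing more can be done
None
```

I pressed the feeder's lever to its stop and let it up twice. The first released jar was pushed left until it met jar_0 and moved it almost to the end stop. The second was then pushed up until all three stood in one row against the stop. The job was handed in at about 14 s.

**Final checks**
- **Row:** the last pictures show three touching jars with their caps about 84 mm apart. Their measured positions along the gutter are 2–6 mm off the ideal, which is within what this picture measurement can resolve.
- **Tightness:** the last push ended with the force rising to about 15 N and the jars no longer moving. The finger was then within 3 mm of where a tight row should put it.
- **Feeder:** the lever is up and the next jar waits at the stop bar, with one more behind it.
- **Other items:** the robot is clear of everything. I did not touch the purple look-alike, the small bottles or the marker, but I did not check the bottles and marker again at the end.

**Forces:** the first lever press peaked at about 33 N vertical (about 36 N in total), higher than I wanted but under the 40 N limit as read. I only had readings at the end of each move, so a brief higher peak is possible. The second press was eased off sooner and read 16 N vertical at the stop (about 17 N in total).

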